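# Store the exam lens in the pot with the captive screw cap

## Task

Put the tall exam lens away in the steel pot: unscrew the pot's captive cap all the way, swing it on its arm until the mouth is fully uncovered, and set the lens gently down, upright, on the pot's floor (do not drop it in). Then swing the cap back over the pot to its stop and screw it down fully tight. Leave the short lens, the dropper bottle and the eye occluder where they are.

Things in the scene. Friction and masses are not known exactly. Their poses are not given: they have to be found in the camera images.
- pot_floor (a point): Centre of the inner floor of the fixed round steel pot, 6 mm above the desk. Pot: 100 mm across outside, 92 inside, rim 44 mm above the desk. x axis: level, from the pot's axis to a 14 mm post 72 mm away that carries the cap's swing arm; z up. It stands elsewhere, turned, each time.
- post_top (a point): Top of the post and arm hub (22 mm across), 74 mm above the desk, on the vertical swing axis of the cap's arm. The arm is a level bar 14 mm wide, 64 to 72 mm above the desk, 72 mm long from the post's axis to the cap's axis.
- bar_grip (a point): Grip point on the cap's vertical axis, 11 mm below the top of its black grip bar, 98 mm above the desk when tight. Bar: 60 mm long (point x), 14 thick (y), 26 tall; 10 mm of air between it and the arm when tight. One piece with the round aluminium cap (114 mm across) under the arm: turning it screws the cap, moving it sideways swings the arm. When tight it lies in line with the arm.
- screw_cap (a joint): Turn of the cap in its arm, rad: 0 = fully tight (stop), 2.4 = fully unscrewed (stop), growing counter-clockwise from above. The cap rises with it, 12 mm in all. Friction 0.1 N m, stays where left. Below about 1.5 the skirt overlaps the pot's rim: the arm cannot swing off the pot, nor back over it.
- lid_arm (a joint): Swing of the arm about the post, rad: 0 = cap centred over the pot (stop), 2.0 = fully aside (stop), growing clockwise from above; from about 1.6 the mouth is fully uncovered. Takes about 1 N at the cap, stays where left. If the bar is held while swinging, the hand must turn with the arm, or the cap turns in its thread.
- lens_center (a point): Centre (half-way up) of the tall exam lens, loose, about 50 g, black plastic, 34 mm tall, standing on its 36 mm wide foot flange (5 mm high, coned to 11 mm above its underside); above that a plain round barrel 22 mm across. Glass in its top. z up along its axis.
- short_lens_center (a point): Centre of the short lens, a bystander: plain black disc 42 mm across, 14 mm high, loose.
- dropper_center (a point): Centre of a bystander: white dropper bottle with grey cap, 28 mm across, 68 mm tall, loose.
- occluder_center (a point): Middle of a bystander: black paddle lying flat, 6 mm thick, round blade 60 mm across at the +x end, handle 16 mm wide, 185 mm long in all, loose.
There are look-alikes about, which are no part of the job. Of the things like the part that bears pot_floor, leave any that is blue; of the rest the larger one is meant. Of the things that look like the part that bears lens_center, take the one that is farthest from the robot's base at the start.

How it is judged (in metres and radians):
On the way, in this order (a step that is already met when the one before it is completed fails the run):
1. the cap is unscrewed, with its arm still over the pot (value of joint screw_cap above 2 rad and value of joint lid_arm below 0.15 rad), for 0.05 s.
2. the arm is swung aside, clear of the mouth (value of joint lid_arm above 1.5 rad), for 0.2 s.
3. the lens stands upright on the pot's floor, let go, with the cap still aside (horizontal distance between lens_center and pot_floor below 0.036 m and z of lens_center in the frame of pot_floor between 0.012 and 0.021 m and angle between lens_center's own z axis and vertical below 0.15 rad and contact force between the fingers and lens below 0.1 N and value of joint lid_arm above 1.5 rad), for 0.2 s.
4. the arm is back over the pot, the cap still unscrewed (value of joint lid_arm below 0.1 rad and value of joint screw_cap above 0.8 rad), for 0.05 s.
5. the cap is screwed fully tight (value of joint screw_cap below 0.12 rad and value of joint lid_arm below 0.08 rad), for 0.1 s.
At the end, for the whole second after the job is handed in: The cap is over the pot (arm within 0.08 rad of its stop) and tight (within 0.12 rad of its stop); the tall lens stands upright (within 0.15 rad) and at rest on the pot's floor; the short lens, the dropper bottle and the occluder are within 30 mm of where they were (all of step 5 and horizontal distance between lens_center and pot_floor below 0.036 m and z of lens_center in the frame of pot_floor between 0.012 and 0.021 m and angle between lens_center's own z axis and vertical below 0.15 rad and linear speed of lens below 0.02 m/s and distance of each of short_lens_center, dropper_center, occluder_center from where it was at the start of the episode below 0.03 m); the robot touches nothing.
It fails at once if the short lens, the dropper bottle or the occluder is moved by more than 30 mm (distance of any of short_lens_center, dropper_center, occluder_center from where it was at the start of the episode above 0.03 m).
It fails at once if the lens is let go over the pot more than 10 mm above its floor (horizontal distance between lens_center and pot_floor below 0.05 m and z of lens_center in the frame of pot_floor above 0.027 m and contact force between the fingers and lens below 0.05 N).
It also fails if it takes over 72 s, if anything falls off the work surface, if the arm or the gripper's body presses on something with over 40 N, if the wrist force passes 120 N, or if a joint passes its speed limit or range.

## Robot

A 6-joint arm with a two-finger parallel gripper is mounted at the origin on the work surface. World frame = base frame: x ahead of the robot, y to its left, z up, the work surface at z = 0. Lengths are in m, angles in degrees, forces in N, time in s.
With the tool pointing down it reaches from about 0.375 to 0.9 m from the base axis. Payload 3.1 kg.
Tool frame: the origin (TCP) lies at the very end of the fingers, on their centre line; the grasp point (between the pads) lies 19 mm behind it; z points along the fingers, y is the direction in which the jaws open and shut (so a half turn about z gives the same grasp; the last joint's range is limited). The gripper opens to 87 mm and grips with 3 to 60 N. Pads are 19 mm wide; open, the fingers measure 117 mm over their backs; the gripper's body (75 mm by 190 mm) begins 51 mm behind the grasp point.
Start: joints at [-78.696, 30.224, 82.088, -0, 67.689, -10.227], TCP at [0.229, -0.581, 0.223] pointing down, gripper open.
Joint ranges: [-176.69, 176.69], [-43.24, 126.21], [12.49, 139.97], [-82, 262], [0, 151.66], [-163.58, 163.58]. Speed limits (degrees/s): [159.86, 159.86, 180, 180, 180, 180].

## Interface

Orientations are given as a 3x3 rotation matrix whose columns are the frame's x, y, z axes.
In Python, from rig import readout, capture, camera_model, bot, spot_in, regions_of gives the robot as it stands.
- The arm moves only by the tool send_rows, never from a script. Its argument "moves" is a list that holds one entry, the list of rows, each a list of 7 numbers: the turn, a rotation vector about the tool's x, y, z in degrees, then the shift along the tool's x, y, z in cm, then the opening, from -1 (shut) to 1 (fully open). A call has exactly 5 rows; each row shifts and turns the commanded pose from where the row before left it, along the tool's axes as they then stand; what a row does not reach is not made up. A row lasts 1/10 s, in which the tool goes at most 50 mm and 8.59 degrees, less where a joint would pass 70% of its speed; a pose out of reach is approached as far as the arm can. A call with a gripper value outside its range is refused whole. The fingers move at their own pace and stop on an object; the grip force is fixed at half the most. Time passes only in rows, so rows that do not move let the fingers close, or fill a call up. It gives the time, the measured TCP pose, the force and the opening at its end, in the units of the state.
- readout.read_state(): the state, without advancing time (a new reading comes with each control period).
- capture(name): name is "side" or "top" or "wrist"; returns the picture (420x560x3 uint8, blue, green, red); there is no depth.
- camera_model(name): a dict with "camera_matrix" (3x3 intrinsics, pixels), "pose" (4x4, takes a point from camera to world coordinates). Camera axes: x right, y up, looking along -z (the intrinsics and any distortion apply to the point x, -y, -z); pixel columns grow to the right and rows downward; lengths in m; the calibration is good to about 2 mm. A picture is of the moment at which its call begins: read the wrist's pose just before it. camera_model takes no time and is no camera call; for the wrist camera it gives the pose at the moment of the call.
- bot.hand_in(): hands the job in, once; it reports no verdict.
Trained networks look in the newest picture that a camera, given by its name, has taken for a name from the list of things; names that differ only in an ending like _2 or _b are one class to them, and where a whole thing is asked for, a point or a joint stands for the part that bears it (a point fixed in the world has none). Each returns a list of dicts, best first, with "p" (0 to 1); they miss things now and then, are a little off and sometimes report something else, mostly with a low value. They report only what shows in the picture. A call takes as long as a camera call. They do not tell look-alikes from the thing itself.
- spot_in(camera, thing): "location" ([x, y, z] in m, in world coordinates, good to about 4 mm: the middle of the surface that is visible of it).
- regions_of(camera, thing): "mask" (420x560 bool, what is visible of it).
The state is a dict: "time_s": time; "joint_positions": joint angles; "qvel": joint speeds; "tau": joint torques, N m; "position": TCP position; "tcp_rot": TCP orientation; "force": force on the tool from outside, world axes, zero at the start; "moment": the same for the moment, N m; "opening": opening from 0.0 (shut) to 1.0 (fully open).
Only numpy, scipy, OpenCV 4.12 (cv2) and the standard library are available. Lean on these libraries where they do the work, as an engineer would, in place of code of your own. Each camera call takes 0.05 s, during which the arm holds its last target. There are 200 camera calls.

## Working session

There is one attempt and no reset: what is moved stays moved. The work goes in short steps, Python scripts to look and compute and a tool call to move; the robot and the scene stay as the last step left them, time stands still between calls to the robot, and variables do not carry over. Pictures are saved under pics/ and viewed, about 8 in all and at most 12, crops included, and the job is handed in when it is done.

Besides the shell and the picture viewer there is one more tool, called after "Call:" as name(argument=value, ...), one argument or row to a line, values as JSON. send_rows: Moves the arm, as the interface text tells. Its arguments: {"type":"object","properties":{"moves":{"type":"array","items":{"type":"array","items":{"type":"array","items":{"type":"number"}}}}},"required":["moves"]}

```bash
ls; mkdir -p pics
cat > h.py <<'E'
import numpy as np, cv2
from rig import readout, capture, camera_model, bot, spot_in, regions_of
def proj(cam,P):
    m=camera_model(cam); K=np.array(m["camera_matrix"]); T=np.array(m["pose"])
    p=(np.array(P)-T[:3,3])@T[:3,:3]; p=p*[1,-1,-1]; u=K@p; return u[:2]/u[2]
def ray(cam,uv,z):
    m=camera_model(cam); K=np.array(m["camera_matrix"]); T=np.array(m["pose"])
    d=np.linalg.inv(K)@[uv[0],uv[1],1]; d=T[:3,:3]@(d*[1,-1,-1]); o=T[:3,3]
    return o+d*(z-o[2])/d[2]
E
python3 - <<'E'
from h import *
s=readout.read_state(); print(s)
a=capture("top"); b=capture("side")
cv2.imwrite("pics/top.png",a); cv2.imwrite("pics/side.png",b)
print(camera_model("top")); 
for c in ["top","side"]:
  for t in ["pot_floor","post_top","bar_grip","lens_center","short_lens_center","dropper_center","occluder_center"]:
    try: print(c,t,[(np.round(d["location"],3).tolist(),round(d["p"],2),proj(c,d["location"]).round().tolist()) for d in spot_in(c,t)])
    except Exception as e: print(c,t,e)
E
```

```text
pics
{'time_s': 0.0, 'joint_positions': array([-7.86957424e+01,  3.02773986e+01,  8.21556097e+01,  9.93134721e-05,
        6.76886919e+01, -1.02272182e+01]), 'qvel': array([ 0.00668517, -0.00328468,  0.09071894, -0.08090253,  0.07945836,
        0.0779905 ]), 'tau': array([-1.42304165e-03, -4.40052652e+01, -1.76592851e+01,  6.31666020e-02,
        5.82707429e-02, -1.49107168e-04]), 'position': array([ 0.22926762, -0.5806547 ,  0.22159275]), 'tcp_rot': array([[ 9.30216408e-01,  3.67011256e-01, -4.14784986e-04],
       [ 3.67011295e-01, -9.30214153e-01,  2.08317434e-03],
       [ 3.78709565e-04, -2.09003372e-03, -9.99997744e-01]]), 'force': array([0.31286106, 0.26826539, 0.17308338]), 'moment': array([-0.00888805, -0.03045623,  0.02927521]), 'opening': 1.002406671560053}
{'camera_matrix': array([[505.95200755,   0.        , 283.93853609],
       [  0.        , 505.95200755, 211.5740445 ],
       [  0.        ,   0.        ,   1.        ]]), 'pose': array([[ 0.00170137,  0.99080162, -0.13531172,  0.27851458],
       [-0.99977727,  0.00453179,  0.02061247,  0.05714121],
       [ 0.021036
[... 1024 characters left out ...]
.61, [222.0, 308.0]), ([0.478, 0.066, 0.051], 0.6, [291.0, 216.0])]
side post_top [([0.476, 0.068, 0.048], 0.75, [290.0, 217.0]), ([0.299, -0.189, 0.051], 0.73, [222.0, 309.0]), ([0.302, 0.191, 0.033], 0.7, [214.0, 197.0])]
side bar_grip [([0.293, -0.191, 0.055], 0.93, [218.0, 308.0]), ([0.298, 0.19, 0.034], 0.79, [212.0, 197.0]), ([0.474, 0.074, 0.051], 0.6, [289.0, 215.0])]
side lens_center [([0.443, -0.163, 0.012], 0.77, [293.0, 303.0]), ([0.384, -0.1, 0.012], 0.57, [260.0, 284.0]), ([0.45, 0.393, 0.004], 0.57, [262.0, 160.0])]
side short_lens_center [([0.597, -0.139, 0.014], 0.51, [363.0, 286.0])]
side dropper_center []
side occluder_center [([0.453, 0.392, 0.003], 0.54, [263.0, 161.0])]
```

View pics/top.png

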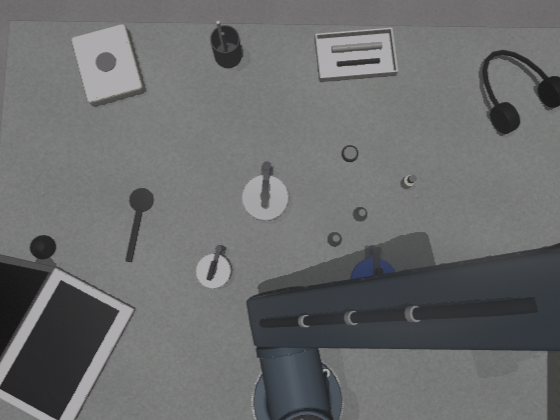

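View pics/side.png

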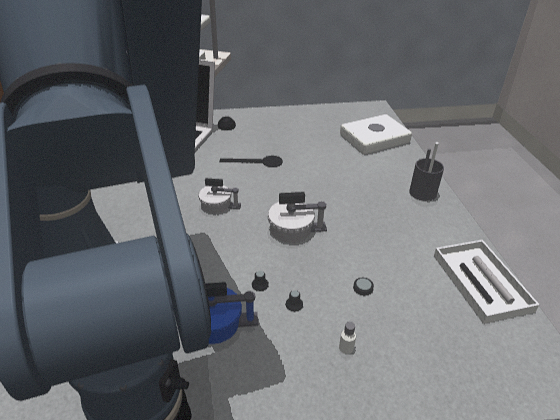

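Run:
```python
from h import *
s=readout.read_state(); R=s["tcp_rot"]
m=camera_model("wrist"); T=np.array(m["pose"])
print("cam in tool",(R.T@(T[:3,3]-s["position"])).round(3),"\n",(R.T@T[:3,:3]).round(3),m["camera_matrix"][0])
a=capture("top")
c=cv2.resize(a[140:300,200:420],None,fx=3.5,fy=3.5,interpolation=cv2.INTER_CUBIC); cv2.imwrite("pics/crop.png",c)
for cam in ["top","side"]:
  capture(cam)
  for t in ["screw_cap","lens_center"]:
    for d in regions_of(cam,t):
      ys,xs=np.nonzero(d["mask"]); print(cam,t,round(d["p"],2),len(xs),xs.min(),xs.max(),ys.min(),ys.max(),xs.mean().round(1),ys.mean().round(1))
d=R.T@(np.array([0.476,0.079,0.26])-s["position"]); print("d tool",d)
```

```text
cam in tool [ 0.078 -0.    -0.162] 
 [[-0.001  0.959  0.284]
 [ 1.     0.001  0.   ]
 [ 0.     0.284 -0.959]] [354.16944293   0.         278.06399363]
top screw_cap 0.71 853 196 229 254 287 212.2 271.5
top screw_cap 0.61 1669 242 287 175 220 264.2 197.9
top screw_cap 0.57 445 351 392 259 277 369.6 268.6
top screw_cap 0.33 232 341 357 145 162 348.8 153.8
top lens_center 0.65 135 327 339 232 244 333.4 238.5
top lens_center 0.56 161 352 366 207 220 359.2 213.7
side screw_cap 0.96 1048 206 240 283 334 222.2 309.2
side screw_cap 0.78 597 199 230 179 207 213.3 193.9
side screw_cap 0.59 1389 268 315 192 232 290.6 213.8
side lens_center 0.67 240 252 267 271 291 259.5 281.7
side lens_center 0.63 278 285 302 291 312 293.8 302.3
side lens_center 0.25 393 221 282 156 168 257.6 161.2
d tool [ 0.47173759 -0.52377442 -0.03745809]
```

View pics/crop.png

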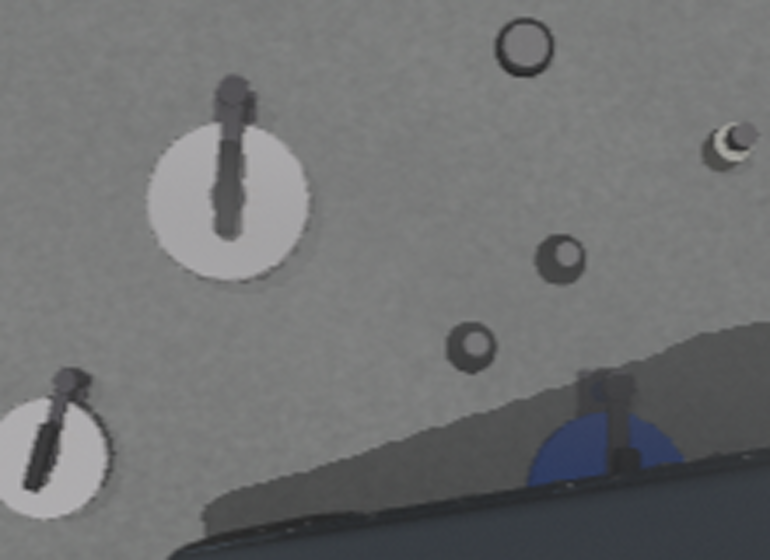

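Candidates: pots are large steel (265,197), small steel (213,270) and blue (371,268), so I take the large steel one. Tall lenses are (360,214), 0.467 m away, and (335,239), 0.39 m away, so I take (360,214). The crop confirms both choices. The bar lies in line with the arm, and the post is on the +x side.

Call:
send_rows(
  moves=[
    [[0, 0, 0, 2.85, -3.45, -0.25, 1], [0, 0, 0, 2.85, -3.45, -0.25, 1], [0, 0, 0, 2.85, -3.45, -0.25, 1], [0, 0, 0, 2.85, -3.45, -0.25, 1], [0, 0, 0, 2.85, -3.45, -0.25, 1]],
  ],
)

```text
time_s: 1.65
position: [0.299, -0.367, 0.2353]
tcp_rot: [[0.93, 0.366, 0.0], [0.366, -0.93, -0.0], [0.0, 0.0, -1.0]]
force: [0.9, -0.2, 0.1]
opening: 1.002
```

Call:
send_rows(
  moves=[
    [[0, 0, 0, 2.85, -3.45, -0.25, 1], [0, 0, 0, 2.85, -3.45, -0.25, 1], [0, 0, 0, 2.85, -3.45, -0.25, 1], [0, 0, 0, 2.85, -3.45, -0.25, 1], [0, 0, 0, 2.85, -3.45, -0.25, 1]],
  ],
)

```text
time_s: 2.15
position: [0.3683, -0.1543, 0.248]
tcp_rot: [[0.93, 0.366, 0.001], [0.366, -0.93, -0.001], [0.001, 0.001, -1.0]]
force: [0.3, -0.1, -0.4]
opening: 1.0
```

Call:
send_rows(
  moves=[
    [[0, 0, 0, 2.85, -3.45, -0.25, 1], [0, 0, 0, 2.85, -3.45, -0.25, 1], [0, 0, 0, 2.85, -3.45, -0.25, 1], [0, 0, 0, 2.85, -3.45, -0.25, 1], [0, 0, 0, 2.85, -3.45, -0.25, 1]],
  ],
)

```text
time_s: 2.65
position: [0.4376, 0.0588, 0.2605]
tcp_rot: [[0.93, 0.367, 0.001], [0.367, -0.93, -0.0], [0.001, 0.001, -1.0]]
force: [1.6, -0.5, -0.4]
opening: 1.0
```

Call:
send_rows(
  moves=[
    [[0, 0, 0, 0, 0, 0, 1], [0, 0, 0, 0, 0, 0, 1], [0, 0, 0, 0, 0, 0, 1], [0, 0, 0, 0, 0, 0, 1], [0, 0, 0, 0, 0, 0, 1]],
  ],
)

```text
time_s: 3.15
position: [0.4369, 0.0557, 0.26]
tcp_rot: [[0.931, 0.365, -0.0], [0.365, -0.931, -0.0], [-0.0, -0.0, -1.0]]
force: [-0.5, 0.3, 0.3]
opening: 1.003
```

Call:
send_rows(
  moves=[
    [[0, 0, 7, 1.5, 0, 0, 1], [0, 0, 7, 1.5, 0, 0, 1], [0, 0, 7, 1.5, 0, 0, 1], [0, 0, 0, 0, 0, 0, 1], [0, 0, 0, 0, 0, 0, 1]],
  ],
)

```text
time_s: 3.65
position: [0.4799, 0.0675, 0.2598]
tcp_rot: [[1.0, 0.011, -0.001], [0.011, -1.0, 0.0], [-0.001, -0.0, -1.0]]
force: [-0.9, -0.5, 0.5]
opening: 1.0
```

Run:
```python
from h import *
s=readout.read_state(); print(s["position"],s["joint_positions"].round(1))
a=capture("wrist"); cv2.imwrite("pics/w1.png",a)
for t in ["bar_grip","post_top"]:
  print(t,[(np.round(d["location"],4).tolist(),round(d["p"],2),proj("wrist",d["location"]).round().tolist()) for d in spot_in("wrist",t)])
for d in regions_of("wrist","screw_cap"):
  ys,xs=np.nonzero(d["mask"]); print(round(d["p"],2),len(xs),xs.min(),xs.max(),ys.min(),ys.max())
for P in [[.476,.079,.109],[.548,.079,.074]]: print(proj("wrist",P).round(1))
```

```text
[0.47985752 0.06745405 0.25975704] [-5.2 16.6 99.  -0.  64.4 84.2]
bar_grip [([0.4837, 0.0782, 0.0504], 0.91, [269.0, 175.0]), ([0.2791, 0.1904, 0.0381], 0.72, [180.0, 332.0]), ([0.5957, -0.1273, 0.0127], 0.65, [461.0, 67.0]), ([0.4886, 0.0767, 0.0531], 0.5, [270.0, 171.0])]
post_top [([0.4903, 0.0787, 0.0532], 0.75, [268.0, 169.0]), ([0.2816, 0.1851, 0.042], 0.63, [183.0, 333.0])]
0.91 7831 215 319 126 228
0.91 477 152 199 324 352
[266.5 196.2]
[267.6 113.4]
```

View pics/w1.png

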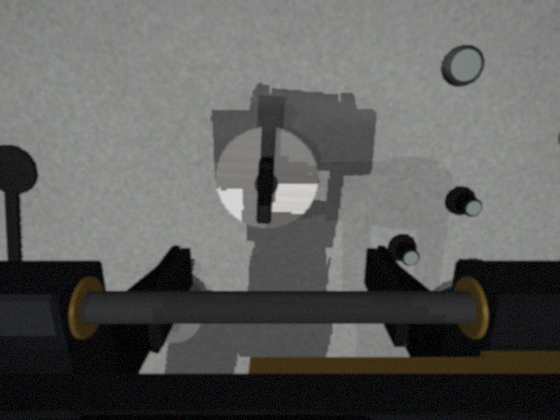

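Run:
```python
from h import *
a=cv2.imread("pics/w1.png"); g=a.max(2)
print("minmax", g[150:160,262:272].min(), g[190:200,262:268].min())
for y in range(92,232,6):
    r=g[y,245:290]; print(y,[int(v) for v in r[::2]])
m=(g>70).astype(np.uint8)
d=regions_of("wrist","screw_cap")
capture("wrist"); d=regions_of("wrist","screw_cap")
M=d[0]["mask"].astype(np.uint8); cs,_=cv2.findContours(M,0,2); c=max(cs,key=cv2.contourArea)
print(cv2.fitEllipse(cv2.convexHull(c)))
for z in (.04,.05,.06): print(z,ray("wrist",cv2.fitEllipse(cv2.convexHull(c))[0],z).round(4))
```

```text
minmax 2 3
92 [133, 137, 138, 134, 99, 87, 88, 86, 85, 86, 88, 91, 117, 116, 88, 90, 86, 85, 84, 82, 84, 81, 84]
98 [133, 131, 129, 98, 86, 94, 84, 71, 69, 69, 67, 62, 66, 72, 65, 68, 66, 68, 68, 68, 74, 80, 85]
104 [131, 139, 125, 94, 88, 84, 78, 67, 64, 66, 64, 68, 64, 65, 64, 63, 62, 66, 63, 62, 78, 79, 79]
110 [101, 98, 91, 83, 83, 84, 72, 56, 58, 60, 57, 61, 62, 62, 60, 58, 61, 61, 58, 60, 72, 76, 80]
116 [88, 83, 83, 80, 82, 82, 74, 54, 59, 62, 58, 58, 58, 60, 60, 54, 58, 52, 57, 62, 72, 76, 81]
122 [87, 85, 84, 85, 85, 83, 69, 65, 56, 57, 58, 60, 62, 55, 57, 56, 60, 56, 56, 66, 80, 77, 73]
128 [82, 83, 89, 95, 95, 110, 108, 120, 96, 58, 56, 59, 61, 57, 59, 65, 94, 90, 78, 82, 76, 76, 71]
134 [129, 131, 128, 131, 132, 128, 132, 132, 101, 52, 53, 54, 53, 50, 52, 76, 105, 112, 132, 134, 138, 133, 129]
140 [130, 131, 127, 132, 130, 129, 130, 130, 87, 47, 53, 51, 50, 46, 46, 79, 106, 107, 124, 130, 127, 128, 130]
146 [129, 127, 124, 125, 126, 129, 128, 119, 78, 50, 52, 52, 48, 48, 48, 85, 107, 113, 129, 128, 131, 130, 130]
152 [130, 131, 130, 132, 130, 131, 133, 126, 71, 50, 51, 48
[... 961 characters left out ...]
114, 56, 18, 30, 32, 33, 31, 21, 112, 197, 205, 202, 204, 201, 203, 208, 203, 205]
212 [118, 124, 119, 119, 119, 114, 51, 28, 38, 32, 35, 34, 28, 87, 132, 134, 133, 134, 134, 135, 135, 135, 135]
218 [123, 122, 122, 125, 121, 105, 48, 29, 36, 24, 38, 40, 28, 78, 102, 105, 99, 105, 104, 100, 104, 104, 105]
224 [136, 107, 112, 119, 116, 123, 117, 109, 108, 110, 102, 91, 97, 98, 101, 106, 102, 102, 101, 99, 97, 88, 87]
230 [135, 96, 84, 83, 82, 82, 82, 81, 83, 84, 86, 85, 83, 85, 83, 86, 85, 82, 81, 81, 82, 81, 80]
((267.3865661621094, 177.4470672607422), (101.768310546875, 103.15155029296875), 98.22319030761719)
0.04 [0.4798 0.0803 0.04  ]
0.05 [0.4819 0.0801 0.05  ]
0.06 [0.4839 0.0798 0.06  ]
```

Run:
```python
from h import *
for n,p,z in [("bar low end",(263.8,221.5),.109),("bar mid 200",(263.8,204),.109),("bar top-far 158",(266.5,157),.109),("same, z83",(266.5,157),.083),("arm134",(268.0,134),.072),("arm150",(267.8,150),.072),("post shadow/top 97",(270,97),.074)]: print(n,ray("wrist",p,z).round(4))
for c in [(.4825,.080)]:
  for z in (.044,.06,.109): print(proj("wrist",[*c,z]).round(1))
```

```text
bar low end [0.4522 0.0817 0.109 ]
bar mid 200 [0.4691 0.0816 0.109 ]
bar top-far 158 [0.5123 0.0791 0.109 ]
same, z83 [0.5085 0.0799 0.083 ]
arm134 [0.5292 0.0788 0.072 ]
arm150 [0.5138 0.079  0.072 ]
post shadow/top 97 [0.5635 0.0769 0.074 ]
[267.6 175.8]
[267.2 178.8]
[265.6 189.8]
```

Bar end to end measures 60 mm, with its centre at (0.482, 0.080) and yaw -2.5°. That matches the cap centre. Descending and gripping.

Call:
send_rows(
  moves=[
    [[0, 0, 3, 0.2, -1.3, 1.0, 1], [0, 0, 0, 0, 0, 4.2, 1], [0, 0, 0, 0, 0, 4.2, 1], [0, 0, 0, 0, 0, 4.2, 1], [0, 0, 0, 0, 0, 4.2, 1]],
  ],
)

```text
time_s: 4.5
position: [0.4827, 0.0813, 0.081]
tcp_rot: [[0.999, -0.042, 0.002], [-0.042, -0.999, -0.0], [0.002, 0.0, -1.0]]
force: [0.3, 0.6, 0.2]
opening: 0.997
```

Call:
send_rows(
  moves=[
    [[0, 0, 0, 0, 0, 0, 1], [0, 0, 0, 0, 0, 0, 0], [0, 0, 0, 0, 0, 0, -0.5], [0, 0, 0, 0, 0, 0, -1], [0, 0, 0, 0, 0, 0, -1]],
  ],
)

```text
time_s: 5.0
position: [0.4837, 0.0812, 0.0841]
tcp_rot: [[0.999, -0.043, 0.004], [-0.043, -0.999, -0.0], [0.005, 0.0, -1.0]]
force: [-0.4, 0.5, 0.4]
opening: 0.721
```

Call:
send_rows(
  moves=[
    [[0, 0, 0, 0, 0, 0, -1], [0, 0, 0, 0, 0, 0, -1], [0, 0, 0, 0, 0, 0, -1], [0, 0, 0, 0, 0, 0, -1], [0, 0, 0, 0, 0, 0, -1]],
  ],
)

```text
time_s: 5.5
position: [0.4823, 0.0812, 0.082]
tcp_rot: [[0.999, -0.043, -0.0], [-0.043, -0.999, 0.0], [-0.0, -0.0, -1.0]]
force: [-0.1, -0.4, -1.2]
opening: 0.264
```

Call:
send_rows(
  moves=[
    [[0, 0, 0, 0, 0, 0, -1], [0, 0, 0, 0, 0, 0, -1], [0, 0, 0, 0, 0, 0, -1], [0, 0, 0, 0, 0, 0, -1], [0, 0, 0, 0, 0, 0, -1]],
  ],
)

```text
time_s: 6.0
position: [0.4823, 0.0811, 0.082]
tcp_rot: [[0.999, -0.043, -0.0], [-0.043, -0.999, -0.0], [-0.0, 0.0, -1.0]]
force: [-0.8, -1.7, 0.7]
opening: 0.151
```

Call:
send_rows(
  moves=[
    [[0, 0, -4, 0, 0, -0.035, -1], [0, 0, -8, 0, 0, -0.07, -1], [0, 0, -8, 0, 0, -0.07, -1], [0, 0, -8, 0, 0, -0.07, -1], [0, 0, -4, 0, 0, -0.035, -1]],
  ],
)

```text
time_s: 6.5
position: [0.4818, 0.0814, 0.0847]
tcp_rot: [[0.868, 0.496, -0.001], [0.496, -0.868, 0.0], [-0.001, -0.001, -1.0]]
force: [-1.2, 0.2, -0.0]
opening: 0.16
```

Call:
send_rows(
  moves=[
    [[0, 0, -7, 0, 0, -0.06, -1], [0, 0, -7, 0, 0, -0.06, -1], [0, 0, -7, 0, 0, -0.06, -1], [0, 0, -7, 0, 0, -0.06, -1], [0, 0, -7, 0, 0, -0.06, -1]],
  ],
)

```text
time_s: 7.0
position: [0.4807, 0.0824, 0.0877]
tcp_rot: [[0.427, 0.904, -0.003], [0.904, -0.427, 0.002], [0.0, -0.004, -1.0]]
force: [-2.6, 3.5, 3.0]
opening: 0.159
```

Call:
send_rows(
  moves=[
    [[0, 0, -7, 0, 0, -0.06, -1], [0, 0, -7, 0, 0, -0.06, -1], [0, 0, -7, 0, 0, -0.06, -1], [0, 0, -7, 0, 0, -0.06, -1], [0, 0, -7, 0, 0, -0.06, -1]],
  ],
)

```text
time_s: 7.5
position: [0.479, 0.0826, 0.0906]
tcp_rot: [[-0.169, 0.986, -0.007], [0.986, 0.169, 0.002], [0.004, -0.006, -1.0]]
force: [-5.1, 4.1, 2.9]
opening: 0.162
```

Call:
send_rows(
  moves=[
    [[0, 0, -7, 0, 0, -0.06, -1], [0, 0, -7, 0, 0, -0.06, -1], [0, 0, -7, 0, 0, -0.06, -1], [0, 0, -7, 0, 0, -0.06, -1], [0, 0, -4, 0, 0, -0.03, -1]],
  ],
)

```text
time_s: 8.0
position: [0.4776, 0.0821, 0.0933]
tcp_rot: [[-0.665, 0.747, -0.01], [0.747, 0.665, 0.001], [0.007, -0.006, -1.0]]
force: [-7.0, 0.4, 6.4]
opening: 0.156
```

Call:
send_rows(
  moves=[
    [[0, 0, 0, 0, 0, 0, -1], [0, 0, 0, 0, 0, 0, -1], [0, 0, 0, 0, 0, 0, -1], [0, 0, 0, 0, 0, 0, -1], [0, 0, 0, 0, 0, 0, -1]],
  ],
)

```text
time_s: 8.5
position: [0.4776, 0.0821, 0.0934]
tcp_rot: [[-0.663, 0.748, -0.009], [0.748, 0.663, 0.001], [0.007, -0.006, -1.0]]
force: [-6.7, 1.1, 6.8]
opening: 0.16
```

Run:
```python
from h import *
s=readout.read_state(); print(s["moment"],s["force"],s["joint_positions"].round(1))
```

```text
[0.26127771 0.93528374 0.02648386] [-6.71846478  1.11974954  6.81687965] [-3.500e+00  3.200e+01  1.082e+02  1.000e-01  4.030e+01 -4.510e+01]
```

Call:
send_rows(
  moves=[
    [[0, 0, 0, 0.38, -0.28, 0, -1], [0, 0, 4, 0.34, 0.39, 0, -1], [0, 0, 8, 0.68, 0.78, 0, -1], [0, 0, 8, 0.68, 0.78, 0, -1], [0, 0, 8, 0.68, 0.78, 0, -1]],
  ],
)

```text
time_s: 9.0
position: [0.4886, 0.1165, 0.0936]
tcp_rot: [[-0.229, 0.974, -0.0], [0.974, 0.229, -0.001], [-0.001, -0.0, -1.0]]
force: [-0.5, -2.9, 0.0]
opening: 0.161
```

Run:
```python
from h import *
s=readout.read_state(); p=s["position"]; print(p,s["moment"],s["force"],s["joint_positions"].round(1))
R=s["tcp_rot"]; yaw=np.degrees(np.arctan2(R[1,0],R[0,0])); v=p[:2]-[.5515,.0778]
print(yaw, 131.6-yaw, np.hypot(*v), 180-np.degrees(np.arctan2(v[1],v[0])), "start ang",180-np.degrees(np.arctan2(.0043,-.0739)))
```

```text
[0.48859189 0.11648334 0.09355948] [-0.56175315 -0.09713586 -0.04676429] [-0.50074518 -2.86655603  0.03917337] [  0.7  32.7 106.1  -0.   41.2 -12.5]
103.215772901476 28.384227098523994 0.07385005751149387 31.588110160112024 start ang 3.3300997103463033
```

Swinging smoothly (28°, low force). Continuing.

Call:
send_rows(
  moves=[
    [[0, 0, 8, 0.68, 0.78, 0, -1], [0, 0, 8, 0.68, 0.78, 0, -1], [0, 0, 8, 0.68, 0.78, 0, -1], [0, 0, 8, 0.68, 0.78, 0, -1], [0, 0, 8, 0.68, 0.78, 0, -1]],
  ],
)

```text
time_s: 9.5
position: [0.5286, 0.1475, 0.0935]
tcp_rot: [[0.45, 0.893, -0.0], [0.893, -0.45, -0.002], [-0.002, 0.001, -1.0]]
force: [-0.0, -5.2, 0.2]
opening: 0.156
```

Call:
send_rows(
  moves=[
    [[0, 0, 8, 0.68, 0.78, 0, -1], [0, 0, 8, 0.68, 0.78, 0, -1], [0, 0, 8, 0.68, 0.78, 0, -1], [0, 0, 8, 0.68, 0.78, 0, -1], [0, 0, 8, 0.68, 0.78, 0, -1]],
  ],
)

```text
time_s: 10.0
position: [0.5788, 0.1456, 0.0935]
tcp_rot: [[0.918, 0.395, -0.002], [0.395, -0.918, -0.002], [-0.002, 0.002, -1.0]]
force: [-2.1, -3.9, 2.1]
opening: 0.155
```

Call:
send_rows(
  moves=[
    [[0, 0, 0, 0, 0, 0, -1], [0, 0, 0, 0, 0, 0, -1], [0, 0, 0, 0, 0, 0, -1], [0, 0, 0, 0, 0, 0, -1], [0, 0, 0, 0, 0, 0, -1]],
  ],
)

```text
time_s: 10.5
position: [0.5791, 0.1455, 0.0936]
tcp_rot: [[0.916, 0.402, 0.0], [0.402, -0.916, -0.002], [-0.001, 0.002, -1.0]]
force: [-0.3, -4.8, 1.4]
opening: 0.163
```

Run:
```python
from h import *
s=readout.read_state(); p=s["position"]; print(p,s["moment"],s["force"],s["joint_positions"].round(1))
R=s["tcp_rot"]; yaw=np.degrees(np.arctan2(R[1,0],R[0,0])); v=p[:2]-[.5515,.0778]
print(yaw, 131.6-yaw, np.hypot(*v), 180-np.degrees(np.arctan2(v[1],v[0]))-3.3)
```

```text
[0.57907415 0.14553758 0.09357064] [-1.10224471  0.04120911  0.16317384] [-0.26347755 -4.82506751  1.43593483] [ 3.5 37.8 92.3 -0.2 49.9 69.9]
23.68649886074852 107.91350113925148 0.07313489643828923 108.8499210097676
```

Call:
send_rows(
  moves=[
    [[0, 0, 0, 0, 0, 0, 0], [0, 0, 0, 0, 0, 0, 1], [0, 0, 0, 0, 0, 0, 1], [0, 0, 0, 0, 0, 0, 1], [0, 0, 0, 0, 0, 0, 1]],
  ],
)

```text
time_s: 11.0
position: [0.579, 0.1472, 0.0935]
tcp_rot: [[0.917, 0.4, 0.0], [0.4, -0.917, 0.0], [0.0, -0.0, -1.0]]
force: [-0.7, -0.2, 0.1]
opening: 0.528
```

Call:
send_rows(
  moves=[
    [[0, 0, 0, 0, 0, -2, 1], [0, 0, 0, 0, 0, -4, 1], [0, 0, 0, 0, 0, -4, 1], [0, 0, 0, -3.5, 3.1, 0, 1], [0, 0, 0, -3.5, 3.1, 0, 1]],
  ],
)

```text
time_s: 11.5
position: [0.5407, 0.0621, 0.1954]
tcp_rot: [[0.915, 0.403, 0.005], [0.403, -0.915, -0.0], [0.005, 0.003, -1.0]]
force: [0.3, -0.7, -0.0]
opening: 0.954
```

Call:
send_rows(
  moves=[
    [[0, 0, 0, -3.5, 3.1, 0, 1], [0, 0, 0, -3.5, 3.1, 0, 1], [0, 0, 0, -3.5, 3.1, 0, 1], [0, 0, 0, -3.5, 3.1, 0, 1], [0, 0, 0, -3.5, 3.1, 0, 1]],
  ],
)

```text
time_s: 12.0
position: [0.4402, -0.1513, 0.1938]
tcp_rot: [[0.917, 0.4, 0.001], [0.4, -0.917, -0.0], [0.001, 0.001, -1.0]]
force: [0.7, -0.2, 0.1]
opening: 1.003
```

Call:
send_rows(
  moves=[
    [[0, 0, 8, 0, 0, 0, 1], [0, 0, 8, 0, 0, 0, 1], [0, 0, 8, 0, 0, 0, 1], [0, 0, 0, 0, 0, 0, 1], [0, 0, 0, 0, 0, 0, 1]],
  ],
)

```text
time_s: 12.5
position: [0.4411, -0.1498, 0.1936]
tcp_rot: [[1.0, -0.005, 0.0], [-0.005, -1.0, -0.0], [0.0, 0.0, -1.0]]
force: [-0.1, -0.7, -0.2]
opening: 1.002
```

Run:
```python
from h import *
s=readout.read_state(); print(s["position"],s["force"],s["joint_positions"].round(1))
a=capture("wrist"); cv2.imwrite("pics/w2.png",a)
for d in spot_in("wrist","lens_center"): print("spot",np.round(d["location"],4),round(d["p"],2),proj("wrist",d["location"]).round())
for d in regions_of("wrist","lens_center"):
  ys,xs=np.nonzero(d["mask"]); print(round(d["p"],2),len(xs),xs.min(),xs.max(),ys.min(),ys.max())
b=capture("top"); cv2.imwrite("pics/top2.png",np.vstack([cv2.resize(b[110:290,190:440],None,fx=2.4,fy=2.4)]))
```

```text
[ 0.441089   -0.14982823  0.19361626] [-0.10201242 -0.69562499 -0.15284448] [-32.6  20.6 106.1   0.   53.3  57.7]
spot [ 0.39   -0.0971  0.0146] 0.93 [228. 235.]
spot [ 0.4506 -0.1494  0.0137] 0.91 [278. 176.]
0.87 1004 267 302 160 196
0.76 890 208 240 222 257
```

View pics/w2.png

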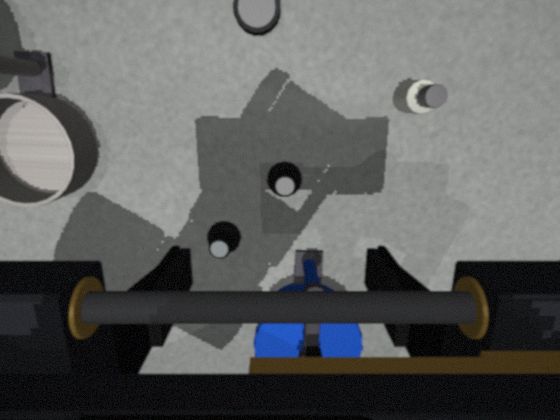

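View pics/top2.png

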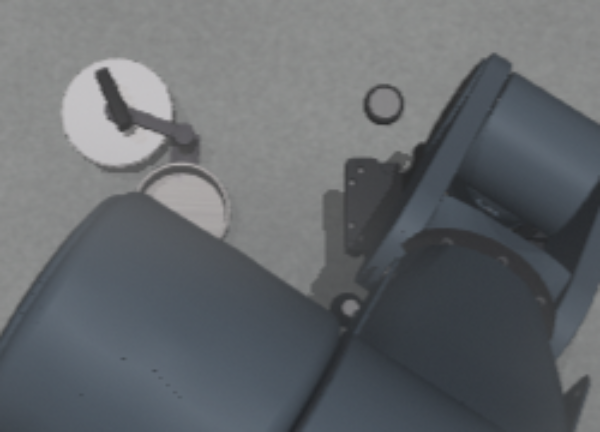

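The lens is in view: glass at (286,186), flange centre near (284,178). The pot is open, with the cap well aside. The two-height ray check is next.

Run:
```python
from h import *
a=cv2.imread("pics/w2.png"); g=a.max(2)
sub=g[155:202,260:310]
m=(sub>110).astype(np.uint8); 
n,l,st,ce=cv2.connectedComponentsWithStats((g[175:198,275:298]>100).astype(np.uint8)); print(st,ce+[275,175])
d=(sub<30).astype(np.uint8); n,l,st,ce=cv2.connectedComponentsWithStats(d); print(st,ce+[260,155])
print("glass",ray("wrist",(285.5,186),.034),"flange",ray("wrist",(284.7,178),.003))
for P in ([.443,-.153,.034],[.443,-.153,.003]): print(proj("wrist",P))
```

```text
[[  0   0  23  22 212]
 [  1   2  18  18 258]
 [  0  16  23   7  59]] [[287.16509434 183.58962264]
 [284.5        185.7751938 ]
 [288.37288136 195.6440678 ]]
[[   0    0   50   47 1860]
 [   8    7   33   30  490]] [[284.68978495 179.12473118]
 [283.77959184 173.73061224]]
glass [ 0.44519878 -0.15616245  0.034     ] flange [ 0.44639277 -0.15597636  0.003     ]
[282.10687853 188.33377027]
[281.77547198 181.31023942]
```

Call:
send_rows(
  moves=[
    [[0, 0, 0, 0.45, 0.58, 3, 1], [0, 0, 0, 0, 0, 4.5, 1], [0, 0, 0, 0, 0, 4.5, 1], [0, 0, 0, 0, 0, 4, 1], [0, 0, 0, 0, 0, 2, 0.6]],
  ],
)

```text
time_s: 13.2
position: [0.4442, -0.1549, 0.0107]
tcp_rot: [[1.0, -0.007, -0.004], [-0.007, -1.0, 0.002], [-0.004, -0.002, -1.0]]
force: [0.2, -0.1, 0.1]
opening: 0.963
```

Call:
send_rows(
  moves=[
    [[0, 0, 0, 0, 0, 0, 0], [0, 0, 0, 0, 0, 0, 0], [0, 0, 0, 0, 0, 0, -0.3], [0, 0, 0, 0, 0, 0, -0.3], [0, 0, 0, 0, 0, 0, -0.4]],
  ],
)

```text
time_s: 13.7
position: [0.4462, -0.1562, 0.0147]
tcp_rot: [[1.0, -0.008, 0.002], [-0.008, -1.0, -0.001], [0.002, 0.001, -1.0]]
force: [-0.3, 0.8, 0.1]
opening: 0.538
```

Call:
send_rows(
  moves=[
    [[0, 0, 0, 0, 0, 0, -0.5], [0, 0, 0, 0, 0, 0, -0.7], [0, 0, 0, 0, 0, 0, -1], [0, 0, 0, 0, 0, 0, -1], [0, 0, 0, 0, 0, 0, -1]],
  ],
)

```text
time_s: 14.2
position: [0.4456, -0.1558, 0.0137]
tcp_rot: [[1.0, -0.008, 0.0], [-0.008, -1.0, -0.0], [0.0, 0.0, -1.0]]
force: [-0.6, -0.1, 2.6]
opening: 0.24
```

Call:
send_rows(
  moves=[
    [[0, 0, 0, 0, 0, 0, -1], [0, 0, 0, 0, 0, 0, -1], [0, 0, 0, 0, 0, 0, -1], [0, 0, 0, 0, 0, 0, -1], [0, 0, 0, 0, 0, 0, -1]],
  ],
)

```text
time_s: 14.7
position: [0.4455, -0.1558, 0.0137]
tcp_rot: [[1.0, -0.008, 0.0], [-0.008, -1.0, -0.0], [0.0, 0.0, -1.0]]
force: [-0.9, -0.2, 4.8]
opening: 0.245
```

Call:
send_rows(
  moves=[
    [[0, 0, 0, 0, 0, -1, -1], [0, 0, 0, 0, 0, -3, -1], [0, 0, 0, 0, 0, -4, -1], [0, 0, 0, 0, 0, -4, -1], [0, 0, 0, 0, 0, -2, -1]],
  ],
)

```text
time_s: 15.2
position: [0.4464, -0.1562, 0.1567]
tcp_rot: [[1.0, -0.008, 0.004], [-0.008, -1.0, -0.002], [0.004, 0.002, -1.0]]
force: [1.3, 0.4, -0.0]
opening: 0.239
```

Call:
send_rows(
  moves=[
    [[0, 0, 0, 0.3, -2, 0, -1], [0, 0, 0, 0.6, -4, 0, -1], [0, 0, 0, 0.6, -4, 0, -1], [0, 0, 0, 0.6, -4, 0, -1], [0, 0, 0, 0.6, -4, 0, -1]],
  ],
)

```text
time_s: 15.7
position: [0.4736, 0.0256, 0.1538]
tcp_rot: [[1.0, -0.009, -0.0], [-0.009, -1.0, 0.0], [-0.0, -0.0, -1.0]]
force: [0.6, -0.6, -0.3]
opening: 0.239
```

Call:
send_rows(
  moves=[
    [[0, 0, 0, 0.4, -4, 0, -1], [0, 0, 0, 0.16, -1.66, 0, -1], [0, 0, 0, 0, 0, 0, -1], [0, 0, 0, 0, 0, 0, -1], [0, 0, 0, 0, 0, 0, -1]],
  ],
)

```text
time_s: 16.2
position: [0.4798, 0.0797, 0.1536]
tcp_rot: [[1.0, -0.009, -0.0], [-0.009, -1.0, -0.0], [-0.0, 0.0, -1.0]]
force: [-0.3, 0.7, -0.2]
opening: 0.238
```

Run:
```python
from h import *
s=readout.read_state(); print(s["position"],s["force"],s["opening"],s["joint_positions"].round(1))
a=capture("wrist"); cv2.imwrite("pics/w3.png",a)
for t in ["pot_floor","lens_center"]:
  for d in regions_of("wrist",t):
    ys,xs=np.nonzero(d["mask"]); print(t,round(d["p"],2),len(xs),xs.min(),xs.max(),ys.min(),ys.max())
for an in range(0,360,45):
  c=np.array([.480,.0805,.044]); r=.046
  print(an,proj("wrist",c+[r*np.cos(np.radians(an)),r*np.sin(np.radians(an)),0]).round(0),end=" ")
```

```text
[0.47981025 0.07974268 0.15356781] [-0.28356371  0.66632819 -0.21173556] 0.23782197297070115 [ -3.7  25.8 105.7  -0.   48.6  86.8]
pot_floor 0.73 2101 478 541 324 373
pot_floor 0.61 33320 99 340 0 247
lens_center 0.93 3061 247 309 223 290
lens_center 0.61 219 451 472 270 290
0 [277. 147.] 45 [235. 165.] 90 [220. 206.] 135 [238. 243.] 180 [278. 258.] 225 [317. 243.] 270 [335. 204.] 315 [319. 164.]
```

View pics/w3.png

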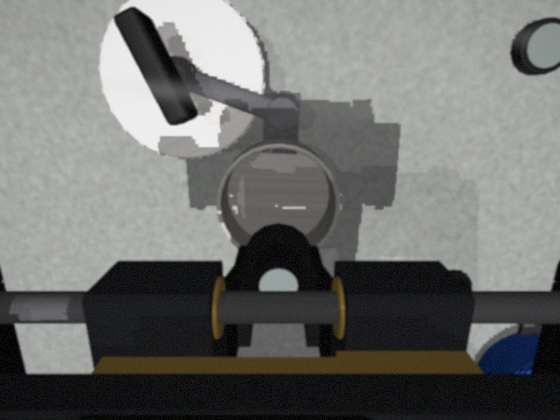

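Call:
send_rows(
  moves=[
    [[0, 0, 0, 0, 0.08, 2, -1], [0, 0, 0, 0, 0, 4, -1], [0, 0, 0, 0, 0, 4, -1], [0, 0, 0, 0, 0, 2, -1], [0, 0, 0, 0, 0, 0.8, -1]],
  ],
)

```text
time_s: 16.85
position: [0.4788, 0.079, 0.0235]
tcp_rot: [[1.0, -0.01, -0.004], [-0.01, -1.0, 0.0], [-0.004, -0.0, -1.0]]
force: [-0.2, -0.6, -0.9]
opening: 0.244
```

Call:
send_rows(
  moves=[
    [[0, 0, 0, 0, 0, 0, -1], [0, 0, 0, 0, 0, 0.2, -1], [0, 0, 0, 0, 0, 0.2, -1], [0, 0, 0, 0, 0, 0.1, -1], [0, 0, 0, 0, 0, 0, -1]],
  ],
)

```text
time_s: 17.35
position: [0.4804, 0.0798, 0.0211]
tcp_rot: [[1.0, -0.008, 0.001], [-0.008, -1.0, -0.0], [0.001, 0.0, -1.0]]
force: [0.1, -0.0, -0.5]
opening: 0.235
```

Run:
```python
from h import *
s=readout.read_state(); print(s["position"],s["force"],s["opening"],s["moment"])
```

```text
[0.48041584 0.07977077 0.0211437 ] [ 0.1425632  -0.01758708 -0.48248401] 0.23531453472617508 [ 0.06282036 -0.06849211  0.00860563]
```

Call:
send_rows(
  moves=[
    [[0, 0, 0, 0, 0, 0.05, -1], [0, 0, 0, 0, 0, 0.05, -1], [0, 0, 0, 0, 0, 0.03, -1], [0, 0, 0, 0, 0, 0, -1], [0, 0, 0, 0, 0, 0, -1]],
  ],
)

```text
time_s: 17.85
position: [0.4802, 0.0798, 0.0197]
tcp_rot: [[1.0, -0.008, 0.001], [-0.008, -1.0, -0.0], [0.001, 0.0, -1.0]]
force: [-0.8, -0.1, 5.0]
opening: 0.241
```

Floor contact at z 0.0197 (expected 0.0197, 5 N). Opening partially, then rising.

Call:
send_rows(
  moves=[
    [[0, 0, 0, 0, 0, 0, -0.4], [0, 0, 0, 0, 0, 0, -0.3], [0, 0, 0, 0, 0, 0, -0.25], [0, 0, 0, 0, 0, 0, -0.25], [0, 0, 0, 0, 0, 0, -0.25]],
  ],
)

```text
time_s: 18.35
position: [0.48, 0.0798, 0.0191]
tcp_rot: [[1.0, -0.008, -0.0], [-0.008, -1.0, 0.0], [-0.0, -0.0, -1.0]]
force: [0.1, 0.2, -1.1]
opening: 0.372
```

Call:
send_rows(
  moves=[
    [[0, 0, 0, 0, 0, -0.5, -0.25], [0, 0, 0, 0, 0, -2, -0.25], [0, 0, 0, 0, 0, -4, -0.25], [0, 0, 0, 0, 0, -4, 0], [0, 0, 0, 0, 0, -4, 1]],
  ],
)

```text
time_s: 18.85
position: [0.4795, 0.0798, 0.1659]
tcp_rot: [[1.0, -0.008, -0.001], [-0.008, -1.0, 0.0], [-0.001, -0.0, -1.0]]
force: [1.2, -1.1, -0.5]
opening: 0.481
```

Run:
```python
from h import *
s=readout.read_state(); print(s["position"],s["force"],s["opening"])
a=capture("wrist"); cv2.imwrite("pics/w4.png",a)
for z in (.044,):
 for an in range(0,360,90): print(an,proj("wrist",[.480+.046*np.cos(np.radians(an)),.0805+.046*np.sin(np.radians(an)),z]).round(0))
print(proj("wrist",[.480,.08,.040]),proj("wrist",[.480,.08,.009]))
print([(np.round(d["location"],4),d["p"]) for d in spot_in("wrist","lens_center")])
R=s["tcp_rot"]; print("to regrasp",R.T@(np.array([.5791,.1455,.18])-s["position"]), np.degrees(np.arctan2(R[1,0],R[0,0])))
```

```text
[0.47948578 0.07976542 0.16586582] [ 1.16825814 -1.09593415 -0.5128215 ] 0.48088626239136023
0 [277. 151.]
90 [224. 205.]
180 [278. 255.]
270 [332. 205.]
[278.33657758 203.77478009] [278.2953499  195.23076293]
[(array([0.4903, 0.0835, 0.0251]), 0.97), (array([0.5507, 0.1204, 0.063 ]), 0.18)]
to regrasp [ 0.09906167 -0.06655213 -0.01419161] -0.4709933699353623
```

View pics/w4.png

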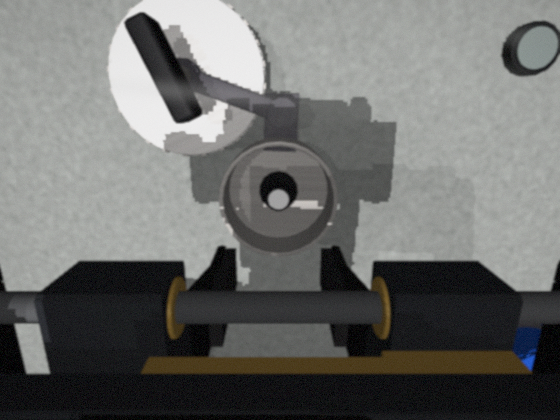

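Run:
```python
from h import *
a=cv2.imread("pics/w4.png"); g=a.max(2)
m=(g<42).astype(np.uint8); m[130:]=0; m[:,260:]=0
n,l,st,ce=cv2.connectedComponentsWithStats(m); i=1+st[1:,4].argmax(); print(st[i])
c=max(cv2.findContours((l==i).astype(np.uint8),0,2)[0],key=cv2.contourArea)
b=cv2.boxPoints(cv2.minAreaRect(c)); print(b.round(1)); 
for p in b: print(ray("wrist",p,.1205).round(4), ray("wrist",p,.0945).round(4))
T=np.array([.5791,.1455]); 
for yaw in (23.7,):
  u=np.array([np.cos(np.radians(yaw)),np.sin(np.radians(yaw))]); v=np.array([-u[1],u[0]])
  for sx,sy in ((1,1),(1,-1),(-1,-1),(-1,1)): print(proj("wrist",[*(T+sx*.03*u+sy*.007*v),.1205]).round(1),proj("wrist",[*(T+sx*.03*u+sy*.007*v),.0945]).round(1))
```

```text
[126  14  60  67 916]
[[123.   22.4]
 [148.5   8.1]
 [187.8  78.4]
 [162.3  92.7]]
[0.6047 0.1628 0.1205] [0.6103 0.1731 0.0945]
[0.6115 0.1482 0.1205] [0.6179 0.1567 0.0945]
[0.5759 0.13   0.1205] [0.5779 0.1362 0.0945]
[0.5684 0.1451 0.1205] [0.5695 0.1532 0.0945]
[121.1  24.4] [139.2  34. ]
[143.6  12.5] [159.2  23.6]
[195.9 117.7] [204.8 116.7]
[174.7 127.9] [185.8 125.7]
```

Call:
send_rows(
  moves=[
    [[0, 0, 0, 3.35, -2.2, 0, 1], [0, 0, 0, 3.35, -2.2, 0, 1], [0, 0, 0, 3.3, -2.2, 0, 1], [0, 0, -8, 0, 0, 0, 1], [0, 0, -8, 0, 0, 0, 1]],
  ],
)

```text
time_s: 19.45
position: [0.5807, 0.1456, 0.163]
tcp_rot: [[0.962, 0.274, -0.001], [0.274, -0.962, -0.0], [-0.001, -0.0, -1.0]]
force: [-0.4, -0.1, -0.2]
opening: 0.974
```

Call:
send_rows(
  moves=[
    [[0, 0, -8, 0, 0, 0, 1], [0, 0, 0, 0, 0, 0, 1], [0, 0, 0, 0, 0, 0, 1], [0, 0, 0, 0, 0, 0, 1], [0, 0, 0, 0, 0, 0, 1]],
  ],
)

```text
time_s: 19.95
position: [0.5805, 0.1448, 0.1642]
tcp_rot: [[0.917, 0.398, -0.0], [0.398, -0.917, 0.0], [-0.0, -0.0, -1.0]]
force: [-1.0, 0.1, -0.9]
opening: 1.0
```

Run:
```python
from h import *
s=readout.read_state(); R=s["tcp_rot"]; print(s["position"],s["force"],s["opening"],np.degrees(np.arctan2(R[1,0],R[0,0])))
a=capture("wrist"); cv2.imwrite("pics/w5.png",cv2.resize(a[60:300,140:420],None,fx=2.5,fy=2.5))
p=s["position"]; u=R[:2,0]; v=R[:2,1]
for sx,sy in ((1,1),(1,-1),(-1,-1),(-1,1)): q=proj("wrist",[*(p[:2]+sx*.03*u+sy*.007*v),.1205]); print(q.round(1),((q-[140,60])*2.5).round())
```

```text
[0.58045454 0.1448439  0.16416451] [-1.00143045  0.12790237 -0.88429962] 0.9997238223260094 23.453727288951132
[290.8 187.4] [377. 319.]
[267.2 187.4] [318. 319.]
[268.2 278.5] [320. 546.]
[289.9 278.5] [375. 546.]
```

View pics/w5.png

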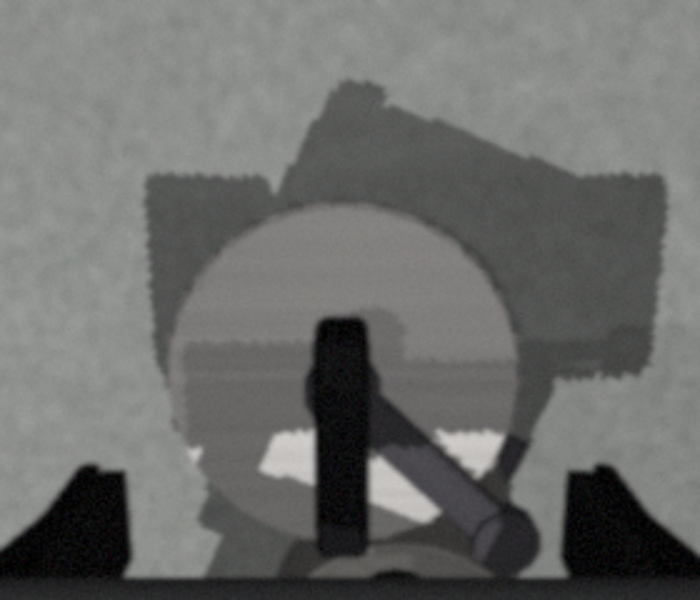

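Call:
send_rows(
  moves=[
    [[0, 0, 0, -0.1, -0.1, 1, 1], [0, 0, 0, 0, 0, 2.5, 1], [0, 0, 0, 0, 0, 2.5, 1], [0, 0, 0, 0, 0, 0.9, 0.6], [0, 0, 0, 0, 0, 0.15, 0.2]],
  ],
)

```text
time_s: 20.5
position: [0.5779, 0.1453, 0.0921]
tcp_rot: [[0.917, 0.399, -0.004], [0.399, -0.917, -0.0], [-0.003, -0.001, -1.0]]
force: [0.5, 0.2, -0.5]
opening: 0.891
```

Call:
send_rows(
  moves=[
    [[0, 0, 0, 0, 0, 0, -0.2], [0, 0, 0, 0, 0, 0, -0.5], [0, 0, 0, 0, 0, 0, -1], [0, 0, 0, 0, 0, 0, -1], [0, 0, 0, 0, 0, 0, -1]],
  ],
)

```text
time_s: 21.0
position: [0.5795, 0.1455, 0.0943]
tcp_rot: [[0.917, 0.399, 0.001], [0.399, -0.917, 0.0], [0.001, 0.0, -1.0]]
force: [-0.1, -0.3, -0.3]
opening: 0.445
```

Call:
send_rows(
  moves=[
    [[0, 0, 0, 0, 0, 0, -1], [0, 0, 0, 0, 0, 0, -1], [0, 0, 0, 0, 0, 0, -1], [0, 0, 0, 0, 0, 0, -1], [0, 0, 0, 0, 0, 0, -1]],
  ],
)

```text
time_s: 21.5
position: [0.5793, 0.1455, 0.0938]
tcp_rot: [[0.917, 0.399, 0.0], [0.399, -0.917, 0.0], [0.0, 0.0, -1.0]]
force: [-0.5, -0.6, 0.8]
opening: 0.159
```

Call:
send_rows(
  moves=[
    [[0, 0, 0, 0, 0, 0, -1], [0, 0, 0, 0, 0, 0, -1], [0, 0, 0, 0, 0, 0, -1], [0, 0, 0, 0, 0, 0, -1], [0, 0, 0, 0, 0, 0, -1]],
  ],
)

```text
time_s: 22.0
position: [0.5793, 0.1455, 0.0938]
tcp_rot: [[0.917, 0.399, 0.0], [0.399, -0.917, 0.0], [0.0, -0.0, -1.0]]
force: [0.1, -0.0, -0.2]
opening: 0.156
```

Run:
```python
from h import *
s=readout.read_state(); R=s["tcp_rot"]; p=s["position"]; print(p,s["force"],s["moment"],s["opening"],np.degrees(np.arctan2(R[1,0],R[0,0])))
v=p[:2]-[.5515,.0778]; print(np.hypot(*v),180-np.degrees(np.arctan2(v[1],v[0])))
a=np.radians(8); d=np.array([[np.cos(a),-np.sin(a)],[np.sin(a),np.cos(a)]])@v-v; print("row for -8:",R[:2,:2].T@d*100)
```

```text
[0.57926528 0.14548485 0.09376613] [ 0.08072592 -0.03654603 -0.15716448] [ 0.0068148  -0.0251483   0.02690819] 0.15618232475719118 23.531852535520446
0.07315839035416327 112.30412797369303
row for -8: [-0.76044589 -0.68077689]
```

Call:
send_rows(
  moves=[
    [[0, 0, -4, -0.37, -0.35, 0, -1], [0, 0, -8, -0.76, -0.68, 0, -1], [0, 0, -8, -0.76, -0.68, 0, -1], [0, 0, -8, -0.76, -0.68, 0, -1], [0, 0, -8, -0.76, -0.68, 0, -1]],
  ],
)

```text
time_s: 22.5
position: [0.5344, 0.1492, 0.0939]
tcp_rot: [[0.502, 0.865, 0.002], [0.865, -0.502, 0.001], [0.001, 0.001, -1.0]]
force: [0.6, 0.3, -0.9]
opening: 0.156
```

Call:
send_rows(
  moves=[
    [[0, 0, -8, -0.76, -0.68, 0, -1], [0, 0, -8, -0.76, -0.68, 0, -1], [0, 0, -8, -0.76, -0.68, 0, -1], [0, 0, -8, -0.76, -0.68, 0, -1], [0, 0, -8, -0.76, -0.68, 0, -1]],
  ],
)

```text
time_s: 23.0
position: [0.4918, 0.1214, 0.0938]
tcp_rot: [[-0.171, 0.985, -0.001], [0.985, 0.171, 0.001], [0.001, -0.001, -1.0]]
force: [-0.2, 1.4, 0.6]
opening: 0.16
```

Call:
send_rows(
  moves=[
    [[0, 0, -8, -0.76, -0.68, 0, -1], [0, 0, -8, -0.76, -0.68, 0, -1], [0, 0, -8, -0.76, -0.68, 0, -1], [0, 0, -4, -0.38, -0.34, 0, -1], [0, 0, 0, 0, 0, 0, -1]],
  ],
)

```text
time_s: 23.5
position: [0.4777, 0.088, 0.0937]
tcp_rot: [[-0.609, 0.794, -0.003], [0.794, 0.609, 0.0], [0.002, -0.003, -1.0]]
force: [-3.9, -0.5, 2.1]
opening: 0.159
```

Run:
```python
from h import *
s=readout.read_state(); R=s["tcp_rot"]; p=s["position"]; print(p,s["force"],s["moment"],s["opening"],np.degrees(np.arctan2(R[1,0],R[0,0])))
v=p[:2]-[.5515,.0778]; print(np.hypot(*v),180-np.degrees(np.arctan2(v[1],v[0])))
```

```text
[0.4777275  0.08796707 0.09371184] [-3.87813294 -0.50343372  2.14845956] [0.14882801 0.30796539 0.04353317] 0.1594909810677602 127.48226241945468
0.07446980358774888 7.846871183757656
```

Call:
send_rows(
  moves=[
    [[0, 0, -4, -0.38, -0.34, 0, -1], [0, 0, 0, -0.11, -0.1, 0, -1], [0, 0, 0, 0, 0, 0, -1], [0, 0, 0, 0, 0, 0, -1], [0, 0, 0, 0, 0, 0, -1]],
  ],
)

```text
time_s: 24.0
position: [0.4772, 0.0824, 0.0936]
tcp_rot: [[-0.661, 0.75, -0.004], [0.75, 0.661, 0.001], [0.003, -0.002, -1.0]]
force: [-5.3, 2.9, 3.6]
opening: 0.159
```

Run:
```python
from h import *
s=readout.read_state(); R=s["tcp_rot"]; p=s["position"]; print(p,s["force"],s["moment"],s["opening"],np.degrees(np.arctan2(R[1,0],R[0,0])))
v=p[:2]-[.5515,.0778]; print(np.hypot(*v),180-np.degrees(np.arctan2(v[1],v[0])))
```

```text
[0.47717315 0.08240182 0.09360911] [-5.33245259  2.91515431  3.59537583] [0.42853954 0.69198    0.03612954] 0.15855971581488937 131.40975658958624
0.07446916749654986 3.542848714512104
```

Call:
send_rows(
  moves=[
    [[0, 0, 4, 0, 0, 0.035, -1], [0, 0, 8, 0, 0, 0.07, -1], [0, 0, 8, 0, 0, 0.07, -1], [0, 0, 8, 0, 0, 0.07, -1], [0, 0, 8, 0, 0, 0.07, -1]],
  ],
)

```text
time_s: 24.5
position: [0.479, 0.0831, 0.0906]
tcp_rot: [[-0.088, 0.996, 0.0], [0.996, 0.088, 0.002], [0.002, 0.0, -1.0]]
force: [-0.5, 5.8, 2.3]
opening: 0.157
```

Call:
send_rows(
  moves=[
    [[0, 0, 8, 0, 0, 0.07, -1], [0, 0, 8, 0, 0, 0.07, -1], [0, 0, 8, 0, 0, 0.07, -1], [0, 0, 8, 0, 0, 0.07, -1], [0, 0, 8, 0, 0, 0.07, -1]],
  ],
)

```text
time_s: 25.0
position: [0.481, 0.0826, 0.0872]
tcp_rot: [[0.573, 0.82, 0.004], [0.82, -0.573, 0.001], [0.003, 0.003, -1.0]]
force: [1.6, 3.3, -0.6]
opening: 0.157
```

Run:
```python
from h import *
s=readout.read_state(); R=s["tcp_rot"]; p=s["position"]; print(p,s["force"],s["moment"],s["opening"],np.degrees(np.arctan2(R[1,0],R[0,0])))
```

```text
[0.48104092 0.08256029 0.08715972] [ 1.5589046   3.27042309 -0.58095217] [ 0.60054059 -0.21539711  0.10176707] 0.15740528820567468 55.07473486782208
```

Call:
send_rows(
  moves=[
    [[0, 0, 8, 0, 0, 0.07, -1], [0, 0, 8, 0, 0, 0.07, -1], [0, 0, 8, 0, 0, 0.07, -1], [0, 0, 8, 0, 0, 0.07, -1], [0, 0, 8, 0, 0, 0.07, -1]],
  ],
)

```text
time_s: 25.5
position: [0.4823, 0.0817, 0.0837]
tcp_rot: [[0.965, 0.261, 0.007], [0.261, -0.965, -0.001], [0.006, 0.002, -1.0]]
force: [1.9, 0.5, -2.4]
opening: 0.16
```

Call:
send_rows(
  moves=[
    [[0, 0, 8, 0, 0, 0.07, -1], [0, 0, 8, 0, 0, 0.07, -1], [0, 0, 4, 0, 0, 0, -1], [0, 0, 0, 0, 0, 0, -1], [0, 0, 0, 0, 0, 0, -1]],
  ],
)

```text
time_s: 26.0
position: [0.4824, 0.0816, 0.0823]
tcp_rot: [[0.997, -0.078, 0.007], [-0.078, -0.997, -0.0], [0.007, -0.0, -1.0]]
force: [5.8, 0.7, -6.7]
opening: 0.159
```

Run:
```python
from h import *
s=readout.read_state(); R=s["tcp_rot"]; p=s["position"]; print(p,s["force"],s["moment"],s["opening"],np.degrees(np.arctan2(R[1,0],R[0,0])))
```

```text
[0.48236572 0.08163508 0.08230155] [ 5.81575575  0.74501494 -6.66456389] [ 0.25043237 -0.91957973  0.01537614] 0.15872764072565057 -4.449806116917138
```

Call:
send_rows(
  moves=[
    [[0, 0, 3, 0, 0, 0.05, -1], [0, 0, 3, 0, 0, 0.03, -1], [0, 0, 0, 0, 0, 0, -1], [0, 0, 0, 0, 0, 0, -1], [0, 0, 0, 0, 0, 0, -1]],
  ],
)

```text
time_s: 26.5
position: [0.4821, 0.082, 0.0821]
tcp_rot: [[0.984, -0.178, 0.007], [-0.178, -0.984, -0.0], [0.007, -0.001, -1.0]]
force: [4.2, 3.0, -0.5]
opening: 0.168
```

Run:
```python
from h import *
s=readout.read_state(); R=s["tcp_rot"]; p=s["position"]; print(p,s["force"],s["moment"],s["opening"],np.degrees(np.arctan2(R[1,0],R[0,0])))
```

```text
[0.48205222 0.08198829 0.08208682] [ 4.16774148  2.98667674 -0.4925334 ] [ 0.65053378 -0.66752504  0.72500079] 0.16786312607668694 -10.26195672435419
```

Clear stop (moment 0.73 N m, the hand turning past the bar). Releasing and checking.

Call:
send_rows(
  moves=[
    [[0, 0, 0, 0, 0, 0, -0.4], [0, 0, 0, 0, 0, 0, 0.2], [0, 0, 0, 0, 0, 0, 1], [0, 0, 0, 0, 0, 0, 1], [0, 0, 0, 0, 0, 0, 1]],
  ],
)

```text
time_s: 27.0
position: [0.4786, 0.0816, 0.0813]
tcp_rot: [[0.983, -0.182, -0.001], [-0.182, -0.983, 0.0], [-0.001, 0.0, -1.0]]
force: [-0.4, 0.3, -0.6]
opening: 0.535
```

Call:
send_rows(
  moves=[
    [[0, 0, 0, 0, 0, -2, 1], [0, 0, 0, 0, 0, -4, 1], [0, 0, 0, 0, 0, -4, 1], [0, 0, 0, 0, 0, -4, 1], [0, 0, 0, 0, 0, -3.8, 1]],
  ],
)

```text
time_s: 27.5
position: [0.4784, 0.0816, 0.2611]
tcp_rot: [[0.983, -0.182, -0.0], [-0.182, -0.983, -0.0], [-0.0, 0.0, -1.0]]
force: [0.4, -0.1, -1.1]
opening: 0.962
```

Call:
send_rows(
  moves=[
    [[0, 0, -8, 0, 0, 0, 1], [0, 0, 0, 0, 0, 0, 1], [0, 0, 0, 0, 0, 0, 1], [0, 0, 0, 0, 0, 0, 1], [0, 0, 0, 0, 0, 0, 1]],
  ],
)

```text
time_s: 28.0
position: [0.4783, 0.0817, 0.2583]
tcp_rot: [[0.999, -0.044, -0.003], [-0.044, -0.999, 0.0], [-0.003, -0.0, -1.0]]
force: [0.2, -0.9, -0.2]
opening: 0.996
```

Run:
```python
from h import *
s=readout.read_state(); R=s["tcp_rot"]; p=s["position"]; print(p,s["force"],s["opening"],np.degrees(np.arctan2(R[1,0],R[0,0])))
a=capture("wrist"); cv2.imwrite("pics/w6.png",cv2.resize(a[80:260,170:380],None,fx=3.5,fy=3.5))
for z,q in ((.109,[.4522,.0817]),(.109,[.5123,.0791]),(.072,[.5292,.0788]),(.074,[.554,.077])): print(((proj("wrist",[*q,z])-[170,80])*3.5).round())
```

```text
[0.4782824  0.08171369 0.25832209] [ 0.17458397 -0.90333267 -0.1940746 ] 0.9963189039209837 -2.5376478668998423
[385. 490.]
[384. 263.]
[382. 182.]
[385.  88.]
```

View pics/w6.png

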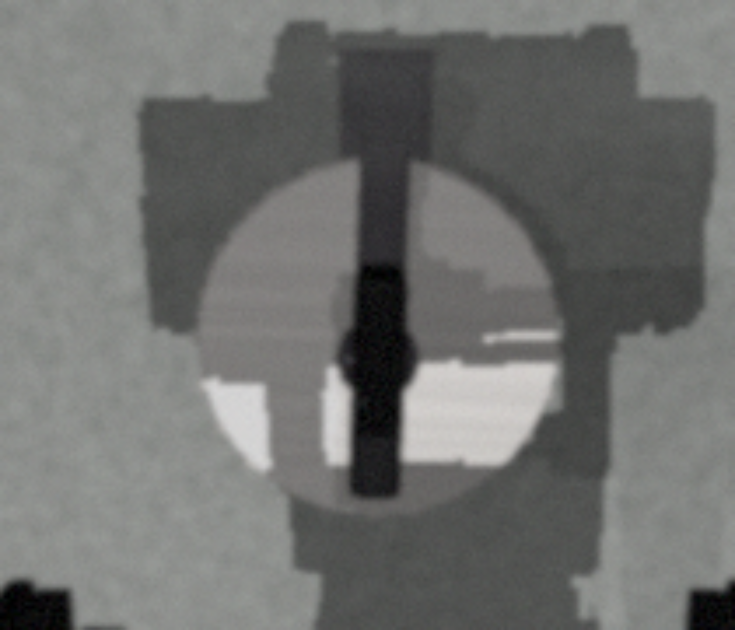

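Call:
send_rows(
  moves=[
    [[0, 0, 0, 0, 4, 0, 1], [0, 0, 0, 0, 4, 0, 1], [0, 0, 0, 0, 4, 0, 1], [0, 0, 0, 0, 4, 0, 1], [0, 0, 0, 0, 4, 0, 1]],
  ],
)

```text
time_s: 28.55
position: [0.47, -0.1195, 0.2589]
tcp_rot: [[0.999, -0.044, -0.001], [-0.044, -0.999, 0.001], [-0.001, -0.0, -1.0]]
force: [1.1, 0.3, -0.6]
opening: 1.002
```

Call:
send_rows(
  moves=[
    [[0, 0, 0, -1.5, 4, 0, 1], [0, 0, 0, -1.5, 4, 0, 1], [0, 0, 0, -1.5, 4, 0, 1], [0, 0, 0, -1.5, 4, 0, 1], [0, 0, 0, -1.5, 4, 0, 1]],
  ],
)

```text
time_s: 29.05
position: [0.3858, -0.3161, 0.2589]
tcp_rot: [[0.999, -0.044, -0.0], [-0.044, -0.999, 0.001], [-0.0, -0.001, -1.0]]
force: [0.6, -0.7, 0.9]
opening: 1.0
```

Run:
```python
from h import *
s=readout.read_state(); print(s["position"],s["force"])
b=capture("top"); a=cv2.imread("pics/top.png")
A=cv2.resize(a[150:230,225:305],None,fx=5,fy=5,interpolation=2); B=cv2.resize(b[150:230,225:305],None,fx=5,fy=5,interpolation=2)
cv2.imwrite("pics/cmp.png",np.hstack([A,B]))
def bar(im):
    g=im.max(2)[155:225,240:292].astype(float); w=np.clip(105-g,0,None)
    out=[]
    for y in range(5,54,4):
        r=w[y:y+4,14:36].sum(0); out.append((y+155,round(float((r*np.arange(14,36)).sum()/max(r.sum(),1)+240),2)))
    return out
for p,q in zip(bar(a),bar(b)): print(p,q[1])
for t in ["short_lens_center","dropper_center","occluder_center","lens_center"]:
    print(t,[(np.round(d["location"],3).tolist(),round(d["p"],2)) for d in spot_in("top",t)])
```

```text
[ 0.38578873 -0.31607991  0.25890786] [ 0.63655702 -0.73675932  0.86277697]
(160, 266.53) 266.23
(164, 266.75) 266.83
(168, 267.57) 267.82
(172, 267.63) 267.69
(176, 266.31) 265.92
(180, 265.42) 264.77
(184, 265.41) 264.57
(188, 265.04) 264.25
(192, 264.72) 263.76
(196, 264.82) 263.88
(200, 264.37) 263.04
(204, 264.1) 262.8
(208, 240.0) 240.0
short_lens_center [([0.6, -0.127, 0.015], 0.69)]
dropper_center [([0.522, -0.27, 0.044], 0.72)]
occluder_center [([0.461, 0.393, 0.004], 0.61)]
lens_center []
```

View pics/cmp.png

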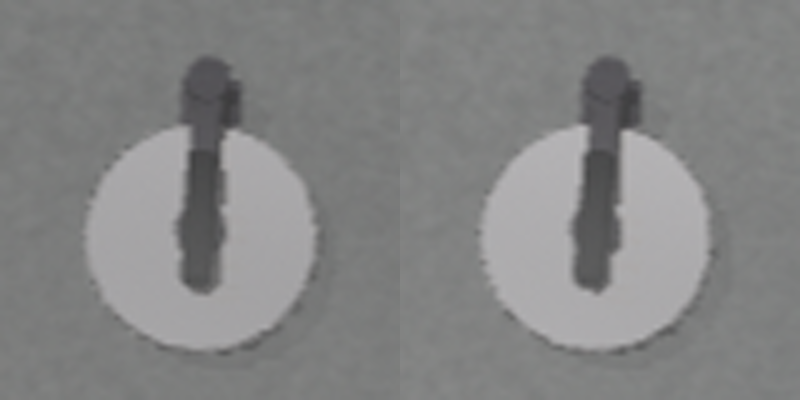

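```bash
python3 -c "
from h import *
print(bot.hand_in())"
```

```text
the job is handed in; nothing more can be done
None
```

The job is handed in. The tall lens (the far one) stands in the large steel pot, and the cap is swung back over it and screwed tight. It took about 29 s of the 72 s allowed. No verdict was reported, so everything below comes from my own measurements.

**What I did:**
- I unscrewed the cap about 134° and swung its arm about 108° aside.
- I set the lens on the pot's floor with about 5 N of contact, at the expected height, before letting go.
- I swung the cap back to its stop and screwed it down until the moment rose to 0.73 N m.

**Last checks:**
- **Lens:** it stood upright and centred in the pot, seen before I closed the cap.
- **Cap tightness:** the grip bar lies in line with the arm again.
- **Arm position:** in the top view the cap sits about 2 mm from where it started. That puts the arm about 0.03 rad off its stop, not exactly on it, within the 0.08 limit. I did not correct it.
- **Bystanders:** the short lens, dropper bottle and occluder were all found within about 2 mm of where they began.
- **Robot:** it ended clear of everything.

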